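# Clip the food box shut

## Task

Close up the steel food box so that it can go into the fridge: fetch its lid from in front of the gas range, set it square into the mouth of the box, and press down on each end of the lid until the spring clip at that end snaps over the lip and the lid lies fully home, flush on the rim at both ends. Lower the lid on rather than dropping it, leave the box standing about where it is, and do not disturb the steel tub behind it, the kitchen timer and the marker pen.

Things in the scene. Friction and masses are not known exactly. Their poses are not given: they have to be found in the camera images.
- box: Open rectangular steel food box (a lemon and a garlic bulb lie in it), loose on the table: 164 long (its x) x 100 wide (its y) x 90 mm high, walls 4 mm, mouth 156 x 92 mm. Origin: centre of the underside; z up; rim at z = 90 mm. A dark spring clip stands at the middle of each short end, up to z = 117 mm.
- box_mouth (a point): Centre of the box's mouth, at the height of the rim (90 mm above the box's origin).
- lid: Steel lid, 0.35 kg: plate 164 (its x) x 100 mm, a rolled lip at each short end (to x = +-86.5 mm); below it a plug 154 x 90, 22 mm deep, tapered to 140 x 76 mm at the bottom. Origin: centre of the plug's underside, z up; plate z = 22 to 28 mm. Fits either way round. Just set on, it rests on the clips, origin 81 mm above the box's; fully home (plate on the rim) 68 mm.
- clip_near (a joint): Hinge of the spring clip on the box's -x end, 0 = upright at rest, grows as it is forced outward (about 0.06 rad while the lid's lip passes). Clip 40 mm wide; its rounded nose is at z = 101 mm of the box and reaches in to 83 mm from the box's centre. It needs no help: it gives way when that end of the lid is pressed with about 10 to 15 N at the pad, then snaps over the lip.
- clip_far (a joint): The same for the clip on the box's +x end.
- lid_handle (a point): Middle of the lid's black bar handle (bar 16 mm thick along the lid's x, 68 mm long along its y, 13 mm high), 56 mm above the lid's origin, 28 mm above the plate. Same axes as the lid: the fingers close along the lid's x.
- lid_pad_a (a point): Top centre of the flat ribbed press pad (32 x 50 mm) on the lid at x = +60 mm; 29.5 mm above the lid's origin. Fully home it lies 97.5 mm above the box's underside.
- lid_pad_b (a point): The same at the other end of the lid, at x = -60 mm.
- salt_tub: Bystander: loose round steel tub, 95 mm across, 62 mm high, farther back beyond the box. Origin: centre of its underside.
- timer: Bystander: loose white kitchen timer, 32 x 68 x 60 mm high, at the front edge of the table left of the box. Origin: centre of its underside.
- marker: Bystander: loose marker pen, 135 mm long, lying along the front edge of the table in front of the right-hand hob. Origin: centre of its underside.

How it is judged:
At the end, for the whole second after the job is handed in: Both press pads of the lid within 2 mm of their seated height over the box (an end not snapped stands about 13 mm high), lid centred within 6 mm; box upright on the table, within 60 mm of its start; lid and box released and at rest (z of each of lid_pad_a, lid_pad_b in the frame of box below 0.0995 m and z of lid in the frame of box above 0.064 m and horizontal distance between lid and box_mouth below 0.006 m and angle between box's own z axis and vertical below 0.05 rad and height (world z) of box below 0.006 m and distance of box from where it was at the start of the episode below 0.06 m and linear speed of each of lid, box below 0.02 m/s); the robot touches nothing.
It fails at once if the lid is dropped: it falls, not held, faster than 0.7 m/s (a drop of more than about 25 mm) (linear speed of lid above 0.7 m/s and contact force between each of the arm, the fingers and lid below 0.1 N).
It fails at once if the box is shoved more than 60 mm from its place or tipped by more than 0.3 rad (distance of box from where it was at the start of the episode above 0.06 m or angle between box's own z axis and vertical above 0.3 rad).
It fails at once if the steel tub is moved by more than 40 mm or tipped over (distance of salt_tub from where it was at the start of the episode above 0.04 m or angle between salt_tub's own z axis and vertical above 0.5 rad).
It fails at once if the kitchen timer is moved by more than 40 mm or tipped over (distance of timer from where it was at the start of the episode above 0.04 m or angle between timer's own z axis and vertical above 0.5 rad).
It fails at once if the marker pen is moved by more than 40 mm (distance of marker from where it was at the start of the episode above 0.04 m).
It also fails if it takes over 61 s, if anything falls off the work surface, if the arm or the gripper's body presses on something with over 40 N, if the wrist force passes 120 N, or if a joint passes its speed limit or range.

## Robot

A 6-joint arm with a two-finger parallel gripper is mounted at the origin on a cart in front of the work surface, level with it; the furniture and walls round the work are solid. World frame = base frame: x ahead of the robot, y to its left, z up, the work surface at z = 0. Lengths are in m, angles in rad, forces in N, time in s.
With the tool pointing down it reaches from about 0.35 to 0.85 m from the base axis. Payload 8.1 kg.
Tool frame: the origin (TCP) lies on the centre line of the jaws, within the pads' length; the fingertips stand robot.tips_ahead ahead of it and the grasp point (between the pads) lies 6 mm ahead of it (robot.tips_ahead is the distance from the TCP to the fingertips, in m); z points along the fingers, y is the line along which they close (so a half turn about z gives the same grasp; the last joint's range is limited). The gripper opens to 93 mm and grips with 3 to 60 N. Pads are 15 mm wide; open, the fingers measure 128 mm over their backs; the gripper's body (75 mm by 188 mm) begins 65 mm behind the grasp point.
Start: joints at [1.085, 0.13, 1.488, -0, 1.523, -0.085], TCP at [0.234, 0.552, 0.244] pointing down, gripper open.
Joint ranges: [-2.96, 2.96], [-0.89, 2.26], [0.02, 2.5], [-1.34, 4.48], [0, 2.73], [-2.66, 2.66]. Speed limits (rad/s): [2.39, 2.39, 2.79, 3.14, 3.14, 3.14].

## Interface

Orientations are given as a rotation vector (axis times angle).
In Python, from plant import robot gives the robot as it stands.
- The arm moves only by the tool apply_moves, never from a script. Its arguments are lists of equal length, an entry for each row: "delta_pos": the shift along the tool's x, y, z in cm, a list of three; "twist": the turn about the tool's z in rad. A call has 1 to 8 rows; each row shifts and turns the commanded pose from where the row before left it, along the tool's axes as they then stand; what a row does not reach is not made up. A row lasts 1/8 s, in which the tool goes at most 62.5 mm and 10.7 degrees, less where a joint would pass 70% of its speed; a pose out of reach is approached as far as the arm can. A call with a gripper value outside its range is refused whole. "gripper" is the finger opening in cm, from 0 to 9.3, set as the call begins (left out, the last holds). The fingers move at their own pace and stop on an object; "squeeze" is the grip in N (left out, the last holds). Time passes only in rows, so rows that do not move let the fingers close. It gives the time, the measured TCP pose, the force, the opening and the grip force at its end, in the units of the state.
- robot.read_state(): the state, without advancing time (a new reading comes with each control period).
- robot.read_camera(name): name is "scene" or "top" or "wrist"; returns a dict with "frame" (384x512x3 uint8, red, green, blue), "vertical_fov" (degrees; the focal length in pixels is half the picture's height over the tangent of half this angle, whatever the lens; pixels are square), "cx", "cy" (the principal point, pixels), "R" (3x3) and "t" (3): a world point X has camera coordinates R X + t. Camera axes: x right, y down, z forward; pixel columns grow to the right and rows downward; lengths in m; the calibration is good to about 2 mm. A picture is of the moment at which its call begins. There is no depth.
- robot.close_job(): hands the job in; it is judged then, once.
The state is a dict: "t": time; "q": joint angles; "dq": joint speeds; "joint_torque": joint torques, N m; "tool_pos": TCP position; "orientation": TCP orientation; "force": force on the tool from outside, world axes, zero at the start; "wrist_torque": the same for the moment, N m; "opening": finger opening in m; "gripper_force": force on a finger pad.
Only numpy, scipy, OpenCV 4.12 (cv2) and the standard library are available. Lean on these libraries where they do the work, as an engineer would, in place of code of your own. Each camera call takes 0.05 s, during which the arm holds its last target. There are 200 camera calls.

## Working session

There is one attempt and no reset: what is moved stays moved. The work goes in short steps, Python scripts to look and compute and a tool call to move; the robot and the scene stay as the last step left them, time stands still between calls to the robot, and variables do not carry over. Pictures are saved under pics/ and viewed, at most 10 in all, crops included, and the job is handed in when it is done.

Besides the shell and the picture viewer there is one more tool, called after "Call:" by a JSON object that holds its "fn" and its "kwargs", one argument or row to a line. apply_moves: Moves the arm, as the interface text tells. Its arguments: {"type":"object","properties":{"delta_pos":{"type":"array"},"twist":{"type":"array"},"gripper":{"type":"number"},"squeeze":{"type":"number"}},"required":["delta_pos","twist"]}

```bash
mkdir -p pics; ls; cat > h.py <<'E'
import numpy as np, cv2
from plant import robot
def cam(n,save=None):
    c=robot.read_camera(n); 
    if save: cv2.imwrite('pics/'+save,cv2.cvtColor(c['frame'],cv2.COLOR_RGB2BGR))
    c['f']=c['frame'].shape[0]/2/np.tan(np.radians(c['vertical_fov'])/2)
    c['R']=np.array(c['R']);c['t']=np.array(c['t']);return c
def ray(c,u,v):
    d=c['R'].T@np.array([(u-c['cx'])/c['f'],(v-c['cy'])/c['f'],1]); o=-c['R'].T@c['t']; return o,d/np.linalg.norm(d)
def onz(c,u,v,z):
    o,d=ray(c,u,v); return o+d*(z-o[2])/d[2]
def tri(obs):
    A=np.zeros((3,3));b=np.zeros(3)
    for c,u,v in obs:
        o,d=ray(c,u,v);P=np.eye(3)-np.outer(d,d);A+=P;b+=P@o
    x=np.linalg.solve(A,b); return x,[np.linalg.norm((np.eye(3)-np.outer(d,d))@(x-o)) for o,d in [ray(*k) for k in obs]]
def proj(c,X):
    p=c['R']@np.array(X)+c['t']; return c['f']*p[:2]/p[2]+[c['cx'],c['cy']]
E
python3 - <<'E'
from h import *
s=robot.read_state();print(s,robot.tips_ahead)
for n in ['scene','top','wrist']:
    c=cam(n,n+'0.png');print(n,c['f'],c['cx'],c['cy'],-c['R'].T@c['t'],c['R'].round(3).tolist())
import pickle
E
python3 -c "
import cv2,numpy as np
a=[cv2.imread(f'pics/{n}0.png') for n in ('scene','top')]
print(a[0].shape)"
```

```text
pics
{'t': 0.0, 'q': array([ 1.08457876e+00,  1.31150246e-01,  1.48926048e+00,  4.21380829e-06,
        1.52297474e+00, -8.54027791e-02]), 'dq': array([ 7.39421861e-04, -7.68567794e-04,  1.24756260e-03, -2.71296378e-06,
        3.22096739e-04, -2.11296761e-04]), 'joint_torque': array([ 1.45286343e-03, -5.59847188e+01, -4.91762817e+01,  7.70515809e-02,
        3.54996650e-02, -1.45638664e-04]), 'tool_pos': array([0.23384234, 0.55200352, 0.24260424]), 'orientation': array([-6.25291071e-01, -3.07821494e+00,  2.69959895e-03]), 'force': array([0.3256399 , 0.10260353, 0.67661062]), 'wrist_torque': array([ 0.05553243, -0.03281469, -0.03612227]), 'gripper_force': 0.0, 'opening': 0.09276022802804107} 0.025
scene 358.29771052187044 251.88034421110203 189.9405980467675 [-0.29603032 -0.39924676  0.63929437] [[0.443, -0.896, 0.011], [-0.433, -0.225, -0.873], [0.785, 0.382, -0.488]]
top 390.36082260661584 255.96247320531435 188.25402976902078 [4.87389676e-01 3.52021302e-04 1.39422760e+00] [[0.023, -1.0, -0.004], [-0.997, -0.023, -0.07], [0.07, 0.006, -0.998]]
wrist 345.2908234964256 256.97569823844805 194.26658292507926 [0.15883225 0.58398551 0.38412571] [[0.39, 0.921, -0.002], [0.881, -0.373, 0.292], [0.268, -0.115, -0.956]]
(384, 512, 3)
```

View pics/scene0.png

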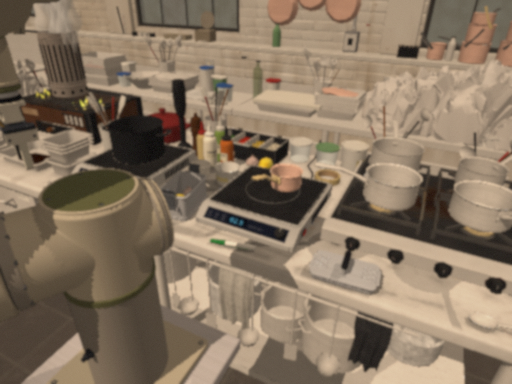

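View pics/top0.png

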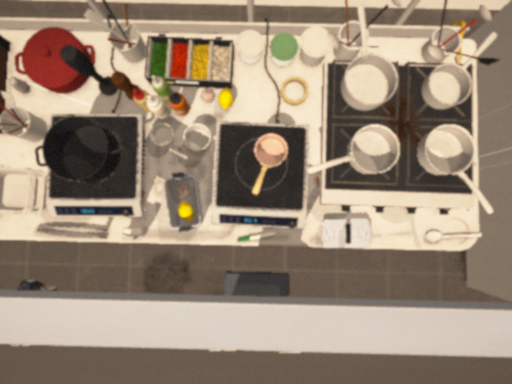

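The scene view shows the lid at about (345,268), its handle at about (350,250). In the top view the lid is at (346,232), the box with the lemon at (184,200), the timer near (130,225), the marker at (258,238) and the tub at (196,137). I'll enlarge both for detail.

```bash
python3 - <<'E'
import cv2,numpy as np
t=cv2.imread('pics/top0.png');s=cv2.imread('pics/scene0.png')
a=cv2.resize(t[160:260,150:220],None,fx=5.7,fy=5.7,interpolation=cv2.INTER_CUBIC)
b=cv2.resize(t[205:255,315:380],None,fx=6,fy=6,interpolation=cv2.INTER_CUBIC)
im=np.zeros((600,800,3),np.uint8);im[:570,:399]=a[:570,:399];im[:300,405:795]=b[:300,:390]
d=cv2.resize(s[225:300,300:390],None,fx=4,fy=4,interpolation=cv2.INTER_CUBIC)
im[300:600,405:765]=d
cv2.imwrite('pics/z1.png',im)
E
```

```text
(no output)
```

View pics/z1.png

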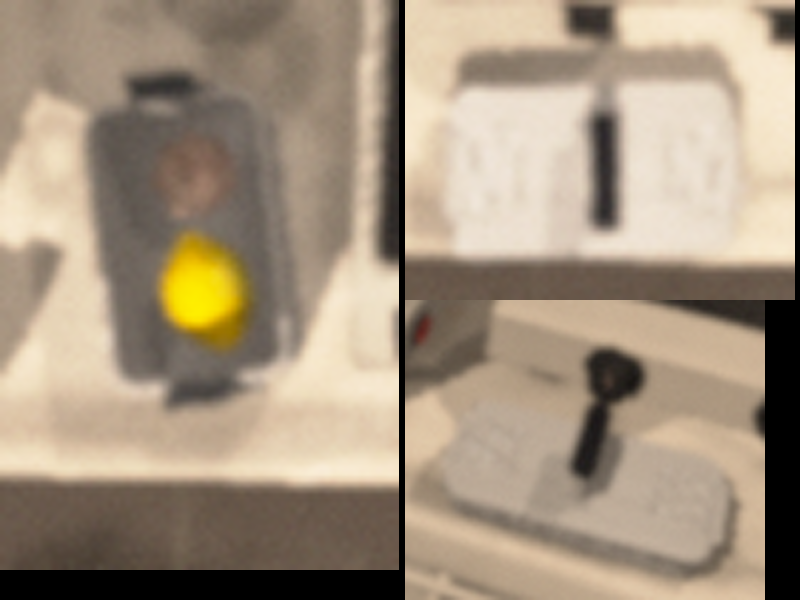

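The crop shows the box yawed roughly 8° in the top view, with its clips at about (178,175) and (186,229). The lid lies square with its black handle at top (348,233) and scene (347,259). I'll measure these two from both views.

```bash
python3 - <<'E'
from h import *
T=cam('top');S=cam('scene')
def dark(c,x0,y0,x1,y1,th):
    g=cv2.cvtColor(c['frame'],cv2.COLOR_RGB2GRAY)[y0:y1,x0:x1]
    m=(g<th).astype(np.uint8)
    n,l,st,ce=cv2.connectedComponentsWithStats(m)
    for i in range(1,n):
        if st[i,4]>8:
            p=np.argwhere(l==i)[:,::-1].astype(np.float32); r=cv2.minAreaRect(p)
            print('  ',st[i,4],(ce[i]+[x0,y0]).round(1),np.array(r[1]).round(1),round(r[2],1), (cv2.boxPoints(r)+[x0,y0]).round(1).tolist())
print('top handle');dark(T,335,215,360,248,90)
print('scene handle');dark(S,335,245,360,275,70)
print('top clips');dark(T,165,168,200,180,80);dark(T,165,222,200,236,80)
for z in (.05,.063): print(onz(T,348,233.3,z),onz(S,347.3,259.5,z))
print(tri([(T,348,233.3),(S,347.3,259.5)]))
for z in (.117,): 
  a,b=onz(T,178.1,174.9,z),onz(T,186,228.8,z);print(a,b,(a+b)/2,a-b,np.degrees(np.arctan2(*(a-b)[1::-1])))
E
```

```text
top handle
   55 [347.9 232.4] [17.  3.] 90.0 [[346.0, 224.0], [349.0, 224.0], [349.0, 241.0], [346.0, 241.0]]
scene handle
   155 [348.2 255.1] [11.1 27.3] 27.6 [[335.9, 264.3], [348.6, 240.1], [358.4, 245.2], [345.7, 269.4]]
top clips
   36 [178.4 174.8] [ 3. 10.] 90.0 [[173.0, 173.0], [183.0, 173.0], [183.0, 176.0], [173.0, 176.0]]
   15 [184.3 228.2] [2. 7.] 90.0 [[181.0, 227.0], [188.0, 227.0], [188.0, 229.0], [181.0, 229.0]]
[ 0.43393798 -0.31022784  0.05      ] [ 0.44143107 -0.30988128  0.05      ]
[ 0.43445491 -0.30722422  0.063     ] [ 0.42516246 -0.3118527   0.063     ]
(array([ 0.43438426, -0.30988056,  0.05525471]), [np.float64(0.0008792972215121765), np.float64(0.0008792972215121242)])
[0.61462942 0.26492449 0.117     ] [0.43882614 0.23260758 0.117     ] [0.52672778 0.24876603 0.117     ] [0.17580328 0.03231692 0.        ] 10.416071821927018
```

```bash
cat >> h.py <<'E'
from scipy.spatial.transform import Rotation as Ro
def yawx(s=None):
    s=s or robot.read_state(); R=Ro.from_rotvec(s['orientation']).as_matrix(); return R
def plan(target,tool_y_deg,n):
    """rows (tool cm, twist) to world target TCP with tool y at angle"""
    s=robot.read_state();R=yawx(s);p=s['tool_pos'];ty=np.degrees(np.arctan2(R[1,1],R[0,1]))
    dy=(tool_y_deg-ty+180)%360-180
    tw=-np.radians(dy)/n; d=(np.array(target)-p)/n*100
    print('p',p.round(4),'tool_y',round(ty,2),'tilt',R[:,2].round(4))
    rows=[]
    for i in range(n):
        Ri=R@Ro.from_rotvec([0,0,tw*i]).as_matrix(); rows.append((Ri.T@d).round(2).tolist())
    print(n,'twist',round(tw,3)); print(rows)
E
python3 - <<'E'
from h import *
plan([.49,.26,.26],10.4,8)
E
```

```text
p [0.2339 0.5523 0.2431] tool_y 67.04 tilt [-4.e-04 -8.e-04 -1.e+00]
8 twist 0.124
[[-4.37, -2.12, -0.21], [-4.6, -1.56, -0.21], [-4.76, -0.98, -0.21], [-4.84, -0.39, -0.21], [-4.85, 0.21, -0.21], [-4.79, 0.81, -0.21], [-4.65, 1.39, -0.21], [-4.45, 1.96, -0.21]]
```

Call:
{"fn": "apply_moves", "kwargs": {
  "delta_pos": [
    [-4.4,-2.1,-0.2],
    [-4.6,-1.6,-0.2],
    [-4.8,-1.0,-0.2],
    [-4.8,-0.4,-0.2],
    [-4.8,0.2,-0.2],
    [-4.8,0.8,-0.2],
    [-4.6,1.4,-0.2],
    [-4.4,2.0,-0.2]
  ],
  "twist": [0.124,0.124,0.124,0.124,0.124,0.124,0.124,0.124]
}}

```text
t: 1.25
tool_pos: [0.4902, 0.2593, 0.2598]
orientation: [2.02, 2.406, 0.0]
force: [-0.4, 0.7, 0.7]
opening: 0.0933
gripper_force: 0.0
```

Call:
{"fn": "apply_moves", "kwargs": {
  "delta_pos": [
    [0,0,0],
    [0,0,0]
  ],
  "twist": [0,0]
}}

```text
t: 1.5
tool_pos: [0.489, 0.2608, 0.2594]
orientation: [-2.014, -2.41, 0.0]
force: [-0.2, 0.6, -0.1]
opening: 0.0929
gripper_force: 0.0
```

```bash
python3 - <<'E'
from h import *
c=cam('wrist','w1.png')
import pickle;pickle.dump(c,open('w1.pkl','wb'))
plan([.434,-.31,.2],-90,16)
for X in ([.527+.083,.249+.016,.117],[.527-.083,.249-.016,.117]): print(proj(c,X))
E
```

```text
p [0.4887 0.2613 0.2594] tool_y 10.29 tilt [-6.e-04  3.e-04 -1.e+00]
16 twist 0.109
[[-3.45, -0.97, 0.37], [-3.54, -0.59, 0.37], [-3.58, -0.2, 0.37], [-3.58, 0.19, 0.37], [-3.54, 0.58, 0.37], [-3.45, 0.96, 0.37], [-3.33, 1.34, 0.37], [-3.16, 1.69, 0.37], [-2.96, 2.03, 0.37], [-2.72, 2.34, 0.37], [-2.45, 2.62, 0.37], [-2.15, 2.87, 0.37], [-1.82, 3.09, 0.37], [-1.47, 3.27, 0.37], [-1.11, 3.41, 0.37], [-0.73, 3.51, 0.37]]
[394.91915025 207.71780753]
[200.65623564 209.92177024]
```

View pics/w1.png

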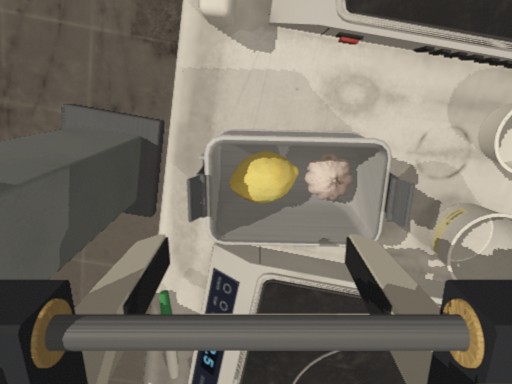

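The wrist view shows the box: rim corners at about (208,138), (389,139), (383,244) and (212,243), and clips at (198,195) and (398,198). I'll enlarge it for accurate edges.

```bash
python3 - <<'E'
import cv2
w=cv2.imread('pics/w1.png')[120:255,180:420]
cv2.imwrite('pics/z2.png',cv2.resize(w,None,fx=3.3,fy=3.3,interpolation=cv2.INTER_CUBIC))
E
```

```text
(no output)
```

View pics/z2.png

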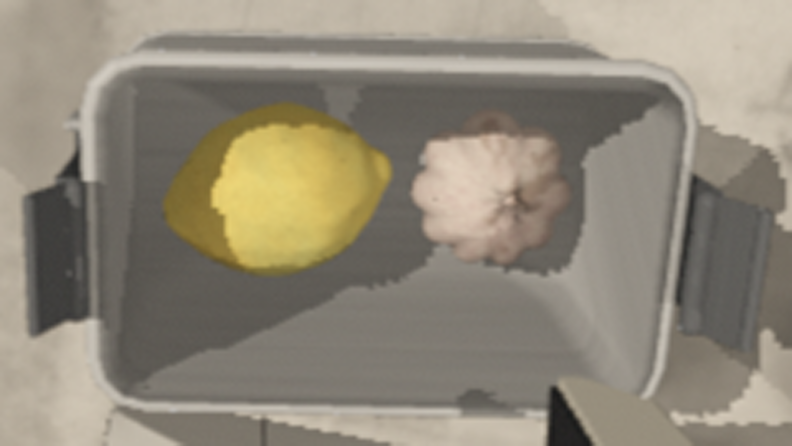

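```bash
python3 - <<'E'
from h import *
import pickle;c=pickle.load(open('w1.pkl','rb'))
q=np.array([[82,54],[697,59],[662,413],[93,408]])/3.3+[180,120]
P=np.array([onz(c,u,v,.09) for u,v in q]);print(P.round(4))
print(P.mean(0));e=(P[1]-P[0],P[2]-P[3],P[0]-P[3],P[1]-P[2])
for k in e: print(np.linalg.norm(k),np.degrees(np.arctan2(k[1],k[0])))
# top view mouth height check: far/near rim ends in two views (box corners, top z1 crop)
T=cam('top')
for (u,v),(a,b) in zip([(178.4-0,174.8),(184.8,228.4)],[(755,270),(45,255)]):
    print('clip tri',tri([(T,u,v),(c,a/3.3+180,b/3.3+120)]))
# top-view rim corners from the crop z1: TL(92,110) TR(262,95) BR(292,365) BL(122,385)
qt=np.array([[90,108],[262,95],[298,365],[125,385]])/5.7+[150,160]
# correspond: top TL = +x,+y ; w1: TL=-x,+y TR=+x,+y BR=+x,-y BL=-x,-y
for i,j in zip([3,0,1,2],range(4)): print('corner',tri([(T,*qt[i]),(c,*q[j])]))
E
```

```text
[[0.4357 0.2927 0.09  ]
 [0.6003 0.321  0.09  ]
 [0.6204 0.2177 0.09  ]
 [0.453  0.1892 0.09  ]]
[0.52733794 0.25514349 0.09      ]
0.16702620555037445 9.758399857726362
0.1698338596515864 9.67245764243259
0.10498569008182619 99.49203798665576
0.10526485779912377 101.02095278964369
clip tri (array([0.61892723, 0.26827174, 0.1120379 ]), [np.float64(0.004666740418263957), np.float64(0.004666740418263975)])
clip tri (array([0.43731982, 0.23912113, 0.10560392]), [np.float64(0.0023262629641767835), np.float64(0.0023262629641766833)])
corner (array([0.43686975, 0.28922682, 0.0723987 ]), [np.float64(0.0034612250529840083), np.float64(0.0034612250529839116)])
corner (array([0.60624019, 0.31799468, 0.07042323]), [np.float64(0.0025737410713932494), np.float64(0.0025737410713931384)])
corner (array([0.61739316, 0.21380955, 0.08651342]), [np.float64(0.005182608594742034), np.float64(0.005182608594742003)])
corner (array([0.45353284, 0.18508461, 0.08177069]), [np.float64(0.0011143312371224992), np.float64(0.0011143312371225842)])
```

```bash
python3 - <<'E'
from h import *
plan([.525,.20,.22],9.8,3)
E
```

```text
p [0.4886 0.2615 0.2595] tool_y 10.32 tilt [-4.e-04  2.e-04 -1.e+00]
3 twist 0.003
[[-2.23, 0.83, 1.32], [-2.23, 0.83, 1.32], [-2.23, 0.84, 1.32]]
```

Call:
{"fn": "apply_moves", "kwargs": {
  "delta_pos": [
    [-2.2,0.8,1.3],
    [-2.2,0.8,1.3],
    [-2.2,0.8,1.3],
    [0,0,0],
    [0,0,0]
  ],
  "twist": [0.003,0.003,0.003,0,0]
}}

```text
t: 2.22
tool_pos: [0.524, 0.2009, 0.2211]
orientation: [-2.024, -2.402, -0.001]
force: [-0.1, -0.3, -0.3]
opening: 0.0929
gripper_force: 0.0
```

```bash
python3 - <<'E'
from h import *
import pickle
c=cam('wrist','w2.png');pickle.dump(c,open('w2.pkl','wb'))
w1=pickle.load(open('w1.pkl','rb'))
q1=np.array([[82,54],[697,59],[662,413],[93,408]])/3.3+[180,120]
P=[onz(w1,u,v,.09) for u,v in q1]
p=np.array([proj(c,X) for X in P]);print(p)
x0,y0=np.maximum(p.min(0)-25,0).astype(int);x1,y1=(p.max(0)+25).astype(int)
k=min(800/(x1-x0),600/(y1-y0));k=int(k*10)/10;print(x0,y0,k)
f=cv2.cvtColor(c['frame'],cv2.COLOR_RGB2BGR)[y0:y1,x0:x1]
cv2.imwrite('pics/z3.png',cv2.resize(f,None,fx=k,fy=k,interpolation=cv2.INTER_CUBIC))
plan([.434,-.31,.2],-90,16)
E
```

```text
[[159.67619101  54.97599289]
 [386.95578906  54.94554052]
 [375.79383718 192.16860723]
 [169.57165379 191.95926397]]
134 29 2.8
p [0.5242 0.2011 0.2214] tool_y 9.77 tilt [ 7.e-04  6.e-04 -1.e+00]
16 twist 0.109
[[-3.05, -1.1, 0.13], [-3.15, -0.76, 0.13], [-3.22, -0.41, 0.13], [-3.24, -0.06, 0.13], [-3.23, 0.29, 0.13], [-3.18, 0.64, 0.13], [-3.09, 0.98, 0.13], [-2.97, 1.31, 0.13], [-2.81, 1.63, 0.13], [-2.61, 1.92, 0.13], [-2.39, 2.19, 0.13], [-2.14, 2.44, 0.13], [-1.86, 2.66, 0.13], [-1.56, 2.84, 0.13], [-1.24, 3.0, 0.13], [-0.91, 3.11, 0.13]]
```

View pics/z3.png

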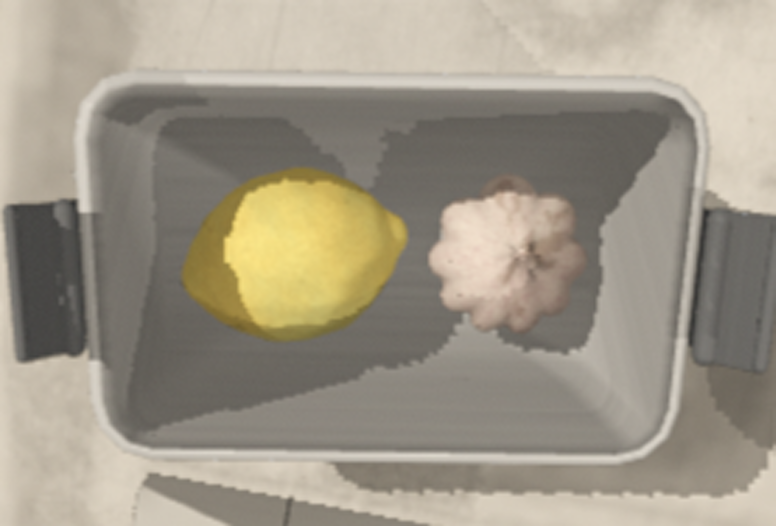

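```bash
python3 - <<'E'
from h import *
import pickle;c=pickle.load(open('w2.pkl','rb'));w1=pickle.load(open('w1.pkl','rb'))
q=np.array([[72,71],[714,81],[677,463],[96,451]])/2.8+[134,29]
q1=np.array([[82,54],[697,59],[662,413],[93,408]])/3.3+[180,120]
for z in (.09,.095):
  P=np.array([onz(c,u,v,z) for u,v in q]);print(z,P.mean(0))
  for k in (P[1]-P[0],P[2]-P[3],P[0]-P[3],P[1]-P[2]): print(np.linalg.norm(k),np.degrees(np.arctan2(k[1],k[0])))
X=[tri([(c,*a),(w1,*b)]) for a,b in zip(q,q1)]
for x in X: print(x)
print(np.mean([x[0] for x in X],0))
E
```

```text
0.09 [0.52767373 0.25472203 0.09      ]
0.16871199365755501 8.919751820249083
0.170993828004686 8.498943747788198
0.10379938843849518 98.93709238277748
0.1050805978618276 100.17865047955297
0.095 [0.52734907 0.25520556 0.095     ]
0.1656168825445802 8.919751820249067
0.16785685542891496 8.498943747788202
0.101895133538111 98.93709238277748
0.1031528384942254 100.17865047955299
(array([0.43594983, 0.29300108, 0.09142137]), [np.float64(0.00012138120699202235), np.float64(0.00012138120699199982)])
(array([0.60519635, 0.32053057, 0.07956776]), [np.float64(0.0006680399642424212), np.float64(0.0006680399642423246)])
(array([0.62560855, 0.21319166, 0.07869806]), [np.float64(0.00010252753592369502), np.float64(0.00010252753592363186)])
(array([0.45362444, 0.19346812, 0.09875872]), [np.float64(4.587976294216324e-05), np.float64(4.5879762942161595e-05)])
[0.53009479 0.25504786 0.08711148]
```

Call:
{"fn": "apply_moves", "kwargs": {
  "delta_pos": [
    [-3.1,-1.1,0],
    [-3.2,-0.8,0],
    [-3.2,-0.4,0],
    [-3.2,-0.1,0],
    [-3.2,0.3,0],
    [-3.2,0.6,0],
    [-3.1,1.0,0],
    [-3.0,1.3,0]
  ],
  "twist": [0.109,0.109,0.109,0.109,0.109,0.109,0.109,0.109]
}}

```text
t: 3.28
tool_pos: [0.478, -0.0561, 0.2216]
orientation: [2.851, 1.318, 0.002]
force: [0.5, 0.7, 0.2]
opening: 0.0931
gripper_force: 0.0
```

Call:
{"fn": "apply_moves", "kwargs": {
  "delta_pos": [
    [-2.8,1.6,0],
    [-2.6,1.9,0],
    [-2.4,2.2,0],
    [-2.1,2.4,0],
    [-1.9,2.7,0],
    [-1.6,2.8,0],
    [-1.2,3.0,0],
    [-0.9,3.1,0]
  ],
  "twist": [0.109,0.109,0.109,0.109,0.109,0.109,0.109,0.109]
}}

```text
t: 4.28
tool_pos: [0.432, -0.311, 0.2216]
orientation: [3.141, -0.01, 0.002]
force: [-0.0, -0.8, -0.4]
opening: 0.0929
gripper_force: 0.0
```

Call:
{"fn": "apply_moves", "kwargs": {
  "delta_pos": [
    [0,0,0],
    [0,0,0]
  ],
  "twist": [0,0]
}}

```text
t: 4.53
tool_pos: [0.4319, -0.3098, 0.221]
orientation: [-3.141, 0.003, -0.001]
force: [0.2, -0.3, -0.1]
opening: 0.0929
gripper_force: 0.0
```

```bash
python3 - <<'E'
from h import *
import pickle
c=cam('wrist','w3.png');pickle.dump(c,open('w3.pkl','wb'))
print(proj(c,[.434,-.31,.056]))
plan([.434,-.31,.15],-90,2)
E
```

```text
[257.18781347 179.76088835]
p [ 0.4319 -0.3096  0.221 ] tool_y -90.1 tilt [ 5.e-04  2.e-04 -1.e+00]
2 twist -0.001
[[0.1, 0.02, 3.55], [0.1, 0.02, 3.55]]
```

View pics/w3.png

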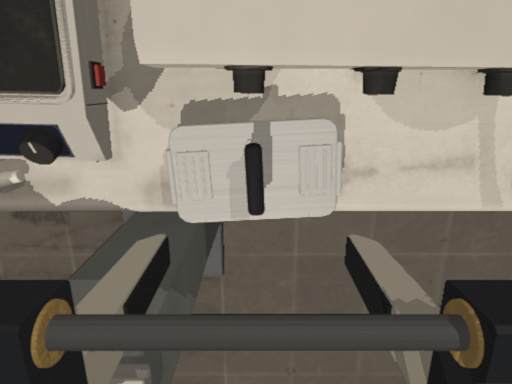

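The wrist view shows the lid turned about 3°, with its handle from about (253,146) to (257,213). Next I'll measure the handle with a mask.

```bash
python3 - <<'E'
from h import *
import pickle;c=pickle.load(open('w3.pkl','rb'));T=cam('top')
g=cv2.cvtColor(c['frame'],cv2.COLOR_RGB2GRAY)[135:222,225:290]
n,l,st,ce=cv2.connectedComponentsWithStats((g<75).astype(np.uint8));i=1+st[1:,4].argmax()
r=cv2.minAreaRect(np.argwhere(l==i)[:,::-1].astype(np.float32));b=cv2.boxPoints(r)+[225,135];print(st[i],r)
P=np.array([onz(c,u,v,.062) for u,v in b]);print(P.round(4),P.mean(0))
e=[P[1]-P[0],P[2]-P[1]]
for k in e: print(np.linalg.norm(k),np.degrees(np.arctan2(k[1],k[0])))
m=b.mean(0);print('handle',tri([(c,*m),(T,347.9,233)]))
for A,B in (((180,129),(330,122)),((190,221),(330,216))):
    a,b_=onz(c,*A,.028),onz(c,*B,.028);k=b_-a;print(a,b_,np.degrees(np.arctan2(k[1],k[0])))
a,b_=onz(c,171,175,.028),onz(c,339,168,.028);print('lips',(a+b_)/2,np.linalg.norm(a-b_))
q=[onz(c,*k,.0295) for k in ((194,176),(318,170))];print('pads',q,np.mean(q,0),np.linalg.norm(q[0]-q[1]))
E
```

```text
[  20    8   19   72 1159] ((29.38275718688965, 43.506893157958984), (71.40597534179688, 16.794498443603516), 86.633544921875)
[[ 0.4683 -0.2985  0.062 ]
 [ 0.4691 -0.3131  0.062 ]
 [ 0.4032 -0.317   0.062 ]
 [ 0.4022 -0.3015  0.062 ]] [ 0.43569532 -0.30753621  0.062     ]
0.014616247049516874 -86.76538610661565
0.06603332067033262 -176.5844989588347
handle (array([ 0.43553835, -0.30768599,  0.05844294]), [np.float64(0.00034979633747280413), np.float64(0.00034979633747275323)])
[ 0.47709093 -0.23620907  0.028     ] [ 0.48335027 -0.37942914  0.028     ] -87.49751623033133
[ 0.38282927 -0.2402641   0.028     ] [ 0.38801934 -0.385062    0.028     ] -87.94719465068715
lips [ 0.43523237 -0.30759883  0.028     ] 0.16689286942808507
pads [array([ 0.43115706, -0.24734033,  0.0295    ]), array([ 0.43696586, -0.37002723,  0.0295    ])] [ 0.43406146 -0.30868378  0.0295    ] 0.12282433145527552
```

```bash
python3 - <<'E'
from h import *
plan([.435,-.308,.061],-87.2,4)
E
```

```text
p [ 0.4319 -0.3095  0.2209] tool_y -90.1 tilt [ 4.e-04  1.e-04 -1.e+00]
4 twist -0.013
[[0.08, -0.04, 4.0], [0.08, -0.04, 4.0], [0.08, -0.04, 4.0], [0.08, -0.04, 4.0]]
```

Call:
{"fn": "apply_moves", "kwargs": {
  "delta_pos": [
    [0.08,-0.04,4.0],
    [0.08,-0.04,4.0],
    [0.08,-0.04,3.0],
    [0.08,-0.04,2.0],
    [0,0,1.5],
    [0,0,1.0],
    [0,0,0.5],
    [0,0,0]
  ],
  "twist": [-0.013,-0.013,-0.013,-0.012,0,0,0,0],
  "gripper": 5.5
}}

```text
t: 5.62
tool_pos: [0.4347, -0.3091, 0.0608]
orientation: [3.141, 0.073, 0.0]
force: [-0.5, -0.1, 0.5]
opening: 0.0551
gripper_force: 0.0
```

Call:
{"fn": "apply_moves", "kwargs": {
  "delta_pos": [
    [0,0,0],
    [0,0,0],
    [0,0,0],
    [0,0,0],
    [0,0,0],
    [0,0,0],
    [0,0,0]
  ],
  "twist": [0,0,0,0,0,0,0],
  "gripper": 0,
  "squeeze": 35
}}

```text
t: 6.5
tool_pos: [0.4346, -0.3087, 0.0607]
orientation: [-3.14, -0.074, 0.0]
force: [-0.6, 4.2, 4.2]
opening: 0.0155
gripper_force: 35.0
```

Call:
{"fn": "apply_moves", "kwargs": {
  "delta_pos": [
    [0,0,-0.8],
    [0,0,-1.5],
    [0,0,-2.5],
    [0,0,-3.0],
    [0,0,-3.5],
    [0,0,-3.5],
    [0,0,-2.5],
    [0,0,0]
  ],
  "twist": [0,0,0,0,0,0,0,0]
}}

```text
t: 7.5
tool_pos: [0.4357, -0.3102, 0.237]
orientation: [3.137, 0.073, 0.007]
force: [-1.0, 0.5, -4.2]
opening: 0.0153
gripper_force: 35.0
```

```bash
python3 - <<'E'
from h import *
s=robot.read_state();print(s['force'],s['opening'],s['wrist_torque'])
cam('wrist','w4.png')
plan([.5275,.255,.235],9.5,16)
E
```

```text
[-0.98266132  0.54826    -4.20528124] 0.015344093292034849 [-0.02277085  0.14217468 -0.06127361]
p [ 0.4349 -0.3095  0.2347] tool_y -87.33 tilt [ 0.0018 -0.0018 -1.    ]
16 twist -0.106
[[0.74, -3.5, -0.01], [1.11, -3.4, -0.01], [1.46, -3.26, -0.01], [1.8, -3.09, -0.01], [2.11, -2.89, -0.01], [2.4, -2.65, -0.01], [2.67, -2.38, -0.01], [2.91, -2.08, -0.01], [3.11, -1.77, -0.01], [3.28, -1.43, -0.01], [3.41, -1.07, -0.01], [3.5, -0.71, -0.01], [3.56, -0.34, -0.01], [3.58, 0.04, -0.01], [3.55, 0.42, -0.01], [3.49, 0.79, -0.01]]
```

View pics/w4.png

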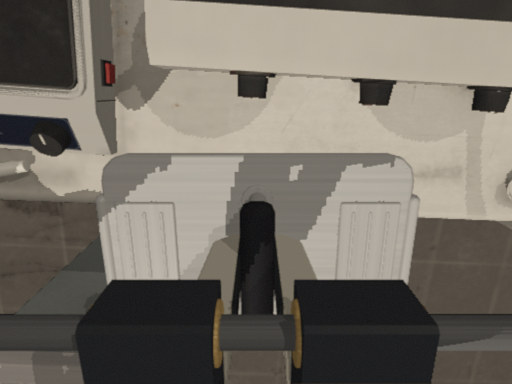

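The lid is in the grip, square to the tool: its far edge is level at row ~153 and the handle is centred at u≈257. I'll carry it over to the box and check its offset along tool x.

```bash
python3 - <<'E'
from h import *
s=robot.read_state();R=yawx(s);p=s['tool_pos'];c=cam('wrist')
for X in ([.05,0,.033],[.05,-.06,.033],[.025,-.06,.0315],[.025,.06,.0315],[.034,0,.005],[0,-.0865,.033],[0.02,.0865,.033]): print(X,proj(c,p+R@X).round(1))
E
```

```text
[0.05, 0, 0.033] [256.8 153.4]
[0.05, -0.06, 0.033] [139.1 153.4]
[0.025, -0.06, 0.0315] [142.9 201. ]
[0.025, 0.06, 0.0315] [370.8 200.9]
[0.034, 0, 0.005] [256.8 200.1]
[0, -0.0865, 0.033] [100.1 243.2]
[0.02, 0.0865, 0.033] [418.5 208.9]
```

Call:
{"fn": "apply_moves", "kwargs": {
  "delta_pos": [
    [0.7,-3.5,0],
    [1.1,-3.4,0],
    [1.5,-3.3,0],
    [1.8,-3.1,0],
    [2.1,-2.9,0],
    [2.4,-2.6,0],
    [2.7,-2.4,0],
    [2.9,-2.1,0]
  ],
  "twist": [-0.106,-0.106,-0.106,-0.106,-0.106,-0.106,-0.106,-0.106]
}}

```text
t: 8.6
tool_pos: [0.4793, -0.0248, 0.2316]
orientation: [-2.829, -1.363, 0.004]
force: [0.1, -0.2, -4.5]
opening: 0.0157
gripper_force: 35.0
```

Call:
{"fn": "apply_moves", "kwargs": {
  "delta_pos": [
    [3.1,-1.8,0],
    [3.3,-1.4,0],
    [3.4,-1.1,0],
    [3.5,-0.7,0],
    [3.6,-0.3,0],
    [3.6,0,0],
    [3.5,0.4,0],
    [3.0,0.7,0]
  ],
  "twist": [-0.106,-0.106,-0.106,-0.106,-0.106,-0.106,-0.106,-0.106]
}}

```text
t: 9.6
tool_pos: [0.5235, 0.2526, 0.2312]
orientation: [-2.017, -2.407, 0.005]
force: [-0.6, 0.4, -4.1]
opening: 0.0157
gripper_force: 35.0
```

Call:
{"fn": "apply_moves", "kwargs": {
  "delta_pos": [
    [0,0,0],
    [0,0,0],
    [0,0,0]
  ],
  "twist": [0,0,0]
}}

```text
t: 9.98
tool_pos: [0.5242, 0.2507, 0.233]
orientation: [-2.024, -2.402, 0.002]
force: [-0.0, -1.1, -3.6]
opening: 0.0159
gripper_force: 35.0
```

```bash
python3 - <<'E'
from h import *
import pickle
T=cam('top','t2.png');S=cam('scene');c=cam('wrist','w5.png');pickle.dump(c,open('w5.pkl','wb'))
plan([.5275,.255,.17],9.5,3)
im=np.zeros((600,800,3),np.uint8)
im[:384,:512]=cv2.imread('pics/w5.png')
t=cv2.imread('pics/t2.png')[150:260,140:230];im[:352,512:800]=cv2.resize(t,None,fx=3.2,fy=3.2)
cv2.imwrite('pics/z5.png',im)
R=np.array([[np.cos(a),np.sin(a)] for a in [np.radians(9.5)]])[0]
for X in ([.0865,.02],[.0865,-.02],[-.0865,.02],[-.0865,-.02]):
    w=[.5275+X[0]*R[0]-X[1]*R[1],.255+X[0]*R[1]+X[1]*R[0],.117]; print(X,proj(c,w).round(1))
E
```

```text
p [0.5245 0.251  0.2336] tool_y 9.78 tilt [ 1.e-04 -1.e-04 -1.e+00]
3 twist 0.002
[[0.12, 0.12, 2.12], [0.12, 0.12, 2.12], [0.12, 0.12, 2.12]]
[0.0865, 0.02] [375.3 168.6]
[0.0865, -0.02] [370.1 217.7]
[-0.0865, 0.02] [148.7 167.7]
[-0.0865, -0.02] [153.1 216.8]
```

View pics/z5.png

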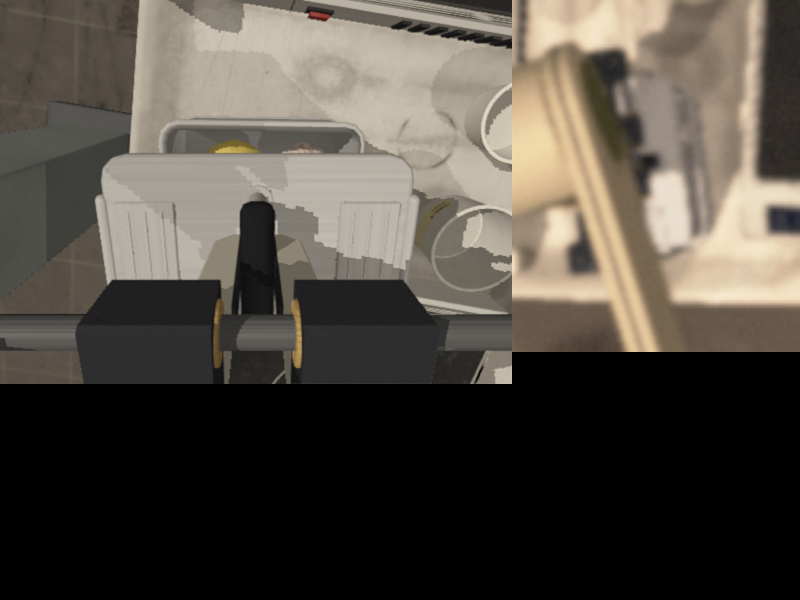

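The lid sits in the grip as expected, and the box rim shows behind it: top edge at row ~120, sides at u≈160 and ≈364. I'll use these lines to refine the box position.

```bash
python3 - <<'E'
from h import *
import pickle;c=pickle.load(open('w5.pkl','rb'))
g=cv2.GaussianBlur(cv2.cvtColor(c['frame'],cv2.COLOR_RGB2GRAY),(3,3),0).astype(float)
for u in (185,215,245,275,305,335): print(u,g[112:132,u].astype(int))
for v in (136,142,148): print(v,g[v,150:172].astype(int),g[v,354:376].astype(int))
R=yawx();p=robot.read_state()['tool_pos']
f=lambda u,v:(R.T@(onz(c,u,v,.09)-p))[:2].round(4)
print(f(190,119.5),f(335,121),f(160,142),f(364,142),p)
E
```

```text
185 [171 170 168 167 167 165 159 154 158 165 170 165 148 124 108  99  91  90
  97 103]
215 [178 178 177 173 166 149 128 125 142 160 169 168 154 132 113 102  94  85
  81  82]
245 [172 172 172 171 170 160 140 125 133 154 167 169 163 144 120 105  96  89
  89  95]
275 [176 175 174 173 168 160 147 129 131 152 170 180 182 165 135 115 107 101
  94  88]
305 [171 170 170 169 167 163 151 132 123 136 160 177 181 173 150 123 108 103
  98  91]
335 [192 190 187 186 184 183 182 177 165 156 159 171 180 180 164 134 113 105
 101  94]
136 [142 141 141 141 142 142 143 143 149 164 175 173 162 149 134 121 108  95
  85  81  80  81] [ 98  96  95  95 104 130 159 171 163 155 161 171 176 178 180 181 180 180
 180 180 180 180]
142 [143 143 143 143 143 144 145 148 157 167 169 161 144 127 113 102  91  83
  79  79  80  81] [129 127 123 116 109 110 129 158 171 160 138 122 122 135 157 175 183 185
 185 186 186 187]
148 [143 142 141 141 141 142 143 145 153 165 170 165 151 134 119 107  95  85
  80  79  78  80] [131 131 128 122 115 113 129 156 169 157 137 122 119 120 123 125 126 126
 126 127 127 128]
[ 0.0577 -0.0543] [0.0564 0.0631] [ 0.0395 -0.0801] [0.0394 0.0881] [0.52449697 0.25098212 0.2336355 ]
```

Call:
{"fn": "apply_moves", "kwargs": {
  "delta_pos": [
    [0.2,0.2,1.0],
    [0.2,0.15,2.0],
    [0,0,2.0],
    [0,0,1.5],
    [0,0,1.0],
    [0,0,0.5],
    [0,0,0],
    [0,0,0]
  ],
  "twist": [0.006,0.006,0,0,0,0,0,0]
}}

```text
t: 11.12
tool_pos: [0.5277, 0.2564, 0.1545]
orientation: [2.036, 2.391, 0.002]
force: [0.3, 0.3, -3.7]
opening: 0.0154
gripper_force: 35.0
```

```bash
python3 - <<'E'
from h import *
import pickle
c=cam('wrist','w6.png');cam('scene','s6.png');s=robot.read_state();print(s['force'],s['wrist_torque'],s['tool_pos'])
plan([.5275,.255,.142],9.1,1)
im=np.zeros((600,800,3),np.uint8)
im[:384,:512]=cv2.imread('pics/w6.png')
t=cv2.imread('pics/s6.png')[150:240,140:230];im[:288,512:800]=cv2.resize(t,None,fx=3.2,fy=3.2,interpolation=cv2.INTER_CUBIC)
cv2.imwrite('pics/z6.png',im)
E
```

```text
[-0.38311531  0.05990905 -4.27297694] [-0.03143837  0.00837962  0.01908615] [0.52766205 0.25643671 0.15447032]
p [0.5277 0.2564 0.1545] tool_y 9.17 tilt [ 1.3e-03  5.0e-04 -1.0e+00]
1 twist 0.001
[[-0.14, -0.04, 1.25]]
```

View pics/z6.png

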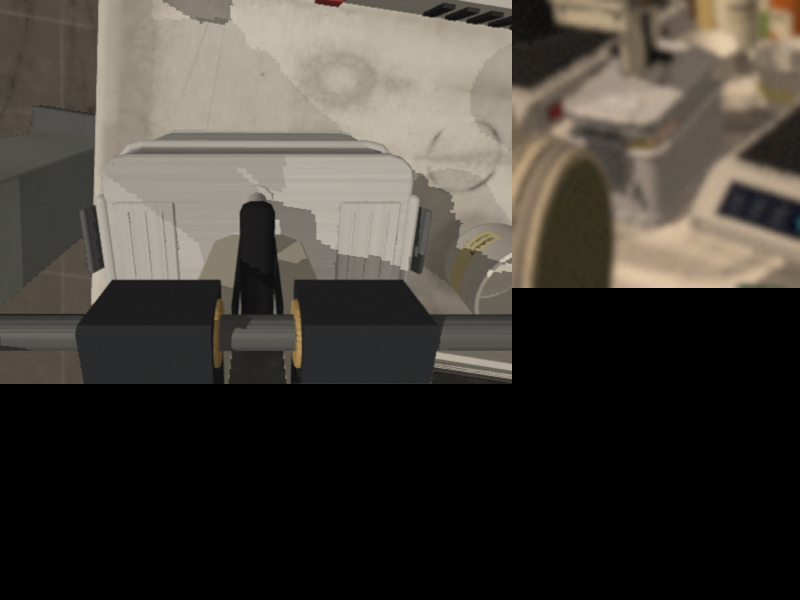

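The clips show on both sides of the lid: left at u 82–102, rows 205–272; right at u 413–431, rows 208–273. Centring along the length looks good, so I'll check the clip rows against prediction.

```bash
python3 - <<'E'
from h import *
c=cam('wrist');s=robot.read_state();R=yawx(s);p=s['tool_pos']
f=lambda u,v,z:(R.T@(onz(c,u,v,z)-p))[:2].round(4)
g=cv2.cvtColor(c['frame'],cv2.COLOR_RGB2GRAY)
for a,b in ((78,96),(421,436)):
    m=np.argwhere(g[190:290,a:b]<85)+[190,a];print(m.min(0),m.max(0),m.mean(0))
    for v in range(198,284,4): print(v,g[v,a-2:b+4:2])
for z in (.117,): print(f(89,207,z),f(92,270,z),f(425,209,z),f(420,272,z))
print('rim',f(180,141,.09),f(340,141,.09))
E
```

```text
[190  78] [289  95] [237.50170416  86.        ]
198 [ 60  61  60  60  61  59  59  59  64 166 170 167]
202 [ 59  60  58  61  59  58  58  60  65 169 174 175]
206 [ 60  60  60  60  60  59  58  54  48  52 152 174]
210 [ 60  61  69  75  55  47  53  53  43  37 134 176]
214 [ 60  60  83  90  72  52  53  54  54  40  82 175]
218 [ 60  60  73  91  81  55  51  53  53  47  48 161]
222 [ 60  60  63  92  85  61  51  53  52  40  40 145]
226 [60 59 60 84 88 71 50 54 52 42 38 94]
230 [61 59 60 80 91 78 54 50 54 50 41 61]
234 [59 60 61 63 92 85 61 50 54 54 49 43]
238 [61 59 60 76 78 88 69 49 53 52 54 38]
242 [65 78 77 79 88 90 76 52 53 55 42 39]
246 [77 77 77 77 76 92 84 59 49 54 50 40]
250 [80 79 79 79 77 82 86 64 49 54 53 46]
254 [77 78 80 79 76 87 90 72 52 54 55 55]
258 [77 80 80 78 78 69 89 82 56 52 51 46]
262 [76 78 77 77 75 75 91 85 62 51 53 48]
266 [79 77 78 76 76 75 85 90 74 50 51 54]
270 [ 79  77  76  76  77  77  66  90  79  51  57 109]
274 [ 81  82  80  82  81  79  80  77 152 187 188 186]
278 [ 80  81  82  85  85  85  87  86 157 185 187 185]
282 [ 79  79  79  78  78  80  80  81 165 185 185 1
[... 375 characters left out ...]
5]
230 [66 75 83 92 90 88 97 96 94 93 89]
234 [67 73 90 93 85 93 92 91 89 88 85]
238 [66 76 90 93 82 91 91 89 85 87 85]
242 [76 83 93 92 85 92 88 87 85 85 87]
246 [74 87 94 85 89 90 87 86 85 86 84]
250 [75 90 94 82 88 86 84 84 83 83 82]
254 [45 84 85 82 87 84 83 83 82 80 81]
258 [43 49 61 87 85 84 84 81 81 81 81]
262 [47 57 69 87 84 82 81 80 81 81 81]
266 [49 58 84 92 86 82 81 81 81 80 81]
270 [ 49  64 109 111 107 101  82  80  79  80  76]
274 [ 95 110 116 112 109 105 103  88  86  80  78]
278 [115 115 113 114 111 108 104 101  99  98  97]
282 [115 116 115 114 113 111 110 109 106 102  98]
[ 0.0197 -0.0919] [-0.0189 -0.0957] [0.0184 0.0923] [-0.0205  0.0949]
rim [ 0.0519 -0.0458] [0.0518 0.0495]
```

The box is centred under the lid to within about 1 mm, so I'm lowering it.

Call:
{"fn": "apply_moves", "kwargs": {
  "delta_pos": [
    [0,0,0.5],
    [0,0,0.4],
    [0,0,0.2],
    [0,0,0.1],
    [0,0,0.1],
    [0,0,0],
    [0,0,0]
  ],
  "twist": [0,0,0,0,0,0,0],
  "squeeze": 45
}}

```text
t: 12.15
tool_pos: [0.5274, 0.256, 0.1415]
orientation: [2.037, 2.391, -0.0]
force: [-3.5, -3.7, 3.8]
opening: 0.0156
gripper_force: 45.0
```

Call:
{"fn": "apply_moves", "kwargs": {
  "delta_pos": [
    [0,0,0.1],
    [0,0,0.1],
    [0,0,0.1],
    [0,0,0]
  ],
  "twist": [0,0,0,0]
}}

```text
t: 12.65
tool_pos: [0.5279, 0.2562, 0.141]
orientation: [2.036, 2.391, 0.002]
force: [-11.1, -5.9, 19.1]
opening: 0.0155
gripper_force: 45.0
```

Call:
{"fn": "apply_moves", "kwargs": {
  "delta_pos": [
    [-0.05,-0.15,0.0],
    [0,0,0.1],
    [0,0,0.1],
    [0,0,0]
  ],
  "twist": [0,0,0,0],
  "squeeze": 55
}}

```text
t: 13.15
tool_pos: [0.5279, 0.2562, 0.1409]
orientation: [2.035, 2.39, 0.008]
force: [-9.5, -5.0, 25.5]
opening: 0.0152
gripper_force: 55.0
```

Call:
{"fn": "apply_moves", "kwargs": {
  "delta_pos": [
    [0,-0.1,0.1],
    [0,0,0.1],
    [0,0,0]
  ],
  "twist": [0,0,0]
}}

```text
t: 13.52
tool_pos: [0.5279, 0.2563, 0.1408]
orientation: [2.034, 2.388, 0.011]
force: [-11.9, -6.3, 33.9]
opening: 0.0159
gripper_force: 55.0
```

The held press reaches 38 N with no snap, so I'll relax the force, release the lid on the clips and press each pad separately.

Call:
{"fn": "apply_moves", "kwargs": {
  "delta_pos": [
    [0,0.1,-0.2],
    [0,0.1,-0.2],
    [0,0,-0.2],
    [0,0,0]
  ],
  "twist": [0,0,0,0],
  "squeeze": 20
}}

```text
t: 14.02
tool_pos: [0.5277, 0.2562, 0.1409]
orientation: [2.036, 2.391, 0.004]
force: [-0.8, 0.2, 6.6]
opening: 0.0158
gripper_force: 20.0
```

Call:
{"fn": "apply_moves", "kwargs": {
  "delta_pos": [
    [0,0,0],
    [0,0,0],
    [0,0,0],
    [0,0,-0.5],
    [0,0,-2],
    [0,0,-3],
    [0,0,-2],
    [0,0,0]
  ],
  "twist": [0,0,0,0,0,0,0,0],
  "gripper": 5
}}

```text
t: 15.02
tool_pos: [0.5282, 0.2563, 0.2178]
orientation: [2.035, 2.39, 0.007]
force: [-0.1, -0.1, 0.3]
opening: 0.05
gripper_force: 0.0
```

```bash
python3 - <<'E'
from h import *
c=cam('wrist','w7.png');import pickle;pickle.dump(c,open('w7.pkl','wb'));s=robot.read_state();print(s['force'],s['wrist_torque'],s['tool_pos'])
R=yawx(s);p=s['tool_pos'];p0=np.array([.5277,.2562])
for X in ([.034,0,.0625],[-.034,0,.0625],[0,.06,.0295],[0,-.06,.0295],[.05,.06,.028],[.05,-.06,.028]):
    w=np.r_[p0,.0802]+R[:,0]*X[0]+R[:,1]*X[1]+[0,0,X[2]];print(X,w.round(4),proj(c,w).round(1))
plan([.5277,.2562,.2],9.1,1)
E
```

```text
[-0.2613055   0.19315614 -0.57582061] [-0.0954276   0.01847791 -0.00343466] [0.52739076 0.25590351 0.2157779 ]
[0.034, 0, 0.0625] [0.5223 0.2898 0.1427] [255.7 166.5]
[-0.034, 0, 0.0625] [0.5331 0.2226 0.1427] [255.8 262.1]
[0, 0.06, 0.0295] [0.5869 0.2658 0.1098] [334.6 201. ]
[0, -0.06, 0.0295] [0.4685 0.2466 0.1096] [176.6 201.2]
[0.05, 0.06, 0.028] [0.579  0.3151 0.1084] [338.6 134.5]
[0.05, -0.06, 0.028] [0.4605 0.296  0.1081] [172.4 134.6]
p [0.5274 0.2559 0.2158] tool_y 9.17 tilt [ 2.1e-03  8.0e-04 -1.0e+00]
1 twist 0.001
[[0.02, 0.03, 1.58]]
```

View pics/w7.png

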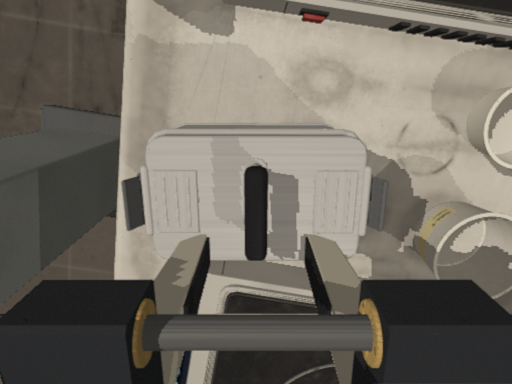

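The released lid rests level and square on both clips: pads at (176,202) and (338,202), clips at (133,203) and (378,204). That is 11 pictures viewed, one over the limit of 10, so from here on I work from numbers only. Next I press pad A on the far end with the fingers closed.

Call:
{"fn": "apply_moves", "kwargs": {
  "delta_pos": [
    [0,1.5,0],
    [0,2.5,0],
    [0,1.8,0],
    [0,0,2],
    [0,0,2.5],
    [0,0,1.5],
    [0,0,1.0],
    [0,0,0.5]
  ],
  "twist": [0,0,0,0,0,0,0,0],
  "gripper": 0
}}

```text
t: 16.08
tool_pos: [0.5836, 0.2649, 0.139]
orientation: [-2.036, -2.392, 0.001]
force: [0.6, -1.0, -0.8]
opening: 0.0004
gripper_force: 0.0
```

Call:
{"fn": "apply_moves", "kwargs": {
  "delta_pos": [
    [0,0,0.3],
    [0,0,0.2],
    [0,0,0.1],
    [0,0,0]
  ],
  "twist": [0,0,0,0]
}}

```text
t: 16.58
tool_pos: [0.5845, 0.2651, 0.1357]
orientation: [2.036, 2.391, 0.002]
force: [-5.1, -1.5, 8.7]
opening: 0.0006
gripper_force: 4.1
```

Call:
{"fn": "apply_moves", "kwargs": {
  "delta_pos": [
    [0,0,0.1],
    [0,0,0.1],
    [0,0,0.1],
    [0,0,0]
  ],
  "twist": [0,0,0,0]
}}

```text
t: 17.08
tool_pos: [0.5847, 0.2652, 0.1354]
orientation: [2.036, 2.391, 0.003]
force: [-13.5, -5.2, 25.1]
opening: 0.0007
gripper_force: 12.4
```

Call:
{"fn": "apply_moves", "kwargs": {
  "delta_pos": [
    [0,0,0.1],
    [0,0,0.1],
    [0,0,0.1],
    [0,0,0]
  ],
  "twist": [0,0,0,0]
}}

```text
t: 17.58
tool_pos: [0.5857, 0.2655, 0.1354]
orientation: [2.035, 2.39, 0.007]
force: [-18.3, -8.5, 40.1]
opening: 0.0004
gripper_force: 19.7
```

```bash
python3 - <<'E'
from h import *
s=robot.read_state()
for k in ('tool_pos','force','wrist_torque','q','joint_torque'): print(k,np.array(s[k]).round(4))
print(yawx(s).round(4))
E
```

```text
tool_pos [0.5857 0.2655 0.1354]
force [-18.3391  -8.4969  40.056 ]
wrist_torque [-1.4617  3.5087 -0.0185]
q [ 3.4600e-01  3.1060e-01  1.4818e+00 -3.0000e-04  1.3438e+00  1.8590e-01]
joint_torque [-5.07300e-01 -4.19654e+01 -3.75641e+01  3.93700e-01 -7.54170e+00
 -1.10000e-03]
[[-1.595e-01  9.872e-01  5.200e-03]
 [ 9.872e-01  1.595e-01  1.500e-03]
 [ 7.000e-04  5.400e-03 -1.000e+00]]
```

The sideways force is the arm deflecting radially outward under load. That drags the lid against the far clip and takes away its wedge. I'll press again with a matching inward shift so the push stays vertical.

Call:
{"fn": "apply_moves", "kwargs": {
  "delta_pos": [
    [0,0,-0.4],
    [0,0,-0.4],
    [-0.05,-0.1,0],
    [-0.03,-0.1,0.1],
    [-0.03,-0.1,0.1],
    [-0.03,-0.12,0.1],
    [0,0,0]
  ],
  "twist": [0,0,0,0,0,0,0]
}}

```text
t: 18.45
tool_pos: [0.5828, 0.264, 0.1355]
orientation: [2.035, 2.389, 0.01]
force: [4.4, 1.6, 10.4]
opening: 0.0006
gripper_force: 5.3
```

Call:
{"fn": "apply_moves", "kwargs": {
  "delta_pos": [
    [-0.03,-0.1,0.1],
    [-0.03,-0.1,0.1],
    [-0.03,-0.1,0.1],
    [0,0,0]
  ],
  "twist": [0,0,0,0]
}}

```text
t: 18.95
tool_pos: [0.5812, 0.2632, 0.1345]
orientation: [2.034, 2.388, 0.015]
force: [3.6, 3.3, 18.8]
opening: 0.0004
gripper_force: 8.9
```

Call:
{"fn": "apply_moves", "kwargs": {
  "delta_pos": [
    [-0.03,-0.1,0.1],
    [-0.03,-0.1,0.1],
    [0,0,0]
  ],
  "twist": [0,0,0]
}}

```text
t: 19.32
tool_pos: [0.5782, 0.2616, 0.1307]
orientation: [2.035, 2.389, 0.01]
force: [-0.2, 0.2, 0.8]
opening: 0.0003
gripper_force: 0.3
```

Far end gave way. I'll re-centre on the pad and press it to verify.

Call:
{"fn": "apply_moves", "kwargs": {
  "delta_pos": [
    [0,0,-0.3],
    [0,0.3,0],
    [0,0.3,0],
    [0,0,0.3],
    [0,0,0.3],
    [0,0,0.2],
    [0,0,0.1],
    [0,0,0]
  ],
  "twist": [0,0,0,0,0,0,0,0]
}}

```text
t: 20.32
tool_pos: [0.5819, 0.2618, 0.1247]
orientation: [2.036, 2.391, 0.002]
force: [-8.6, -3.3, 19.2]
opening: 0.0007
gripper_force: 9.4
```

Call:
{"fn": "apply_moves", "kwargs": {
  "delta_pos": [
    [0,0,-2],
    [0,0,-3],
    [0,-3.0,-1],
    [0,-4.5,0],
    [0,-3.9,0],
    [0,0,2],
    [0,0,2],
    [0,0,0.8]
  ],
  "twist": [0,0,0,0,0,0,0,0]
}}

```text
t: 21.32
tool_pos: [0.4682, 0.2432, 0.1329]
orientation: [-2.036, -2.392, 0.002]
force: [1.0, -0.2, 8.7]
opening: 0.0003
gripper_force: 5.2
```

Call:
{"fn": "apply_moves", "kwargs": {
  "delta_pos": [
    [0,0,0.3],
    [0,0,0.3],
    [0,0,0.2],
    [0,0,0]
  ],
  "twist": [0,0,0,0]
}}

```text
t: 21.82
tool_pos: [0.4689, 0.2434, 0.1256]
orientation: [2.037, 2.392, 0.0]
force: [0.5, 0.5, -0.5]
opening: 0.0004
gripper_force: 0.0
```

Call:
{"fn": "apply_moves", "kwargs": {
  "delta_pos": [
    [0,0,0.2],
    [0,0,0.2],
    [0,0,0.2],
    [0,0,0.1],
    [0,0,0]
  ],
  "twist": [0,0,0,0,0]
}}

```text
t: 22.45
tool_pos: [0.4691, 0.2435, 0.1226]
orientation: [2.036, 2.392, 0.001]
force: [-16.5, -9.0, 33.9]
opening: 0.0004
gripper_force: 16.8
```

Near end is home: pad at 97.6 mm. Rechecking the far pad.

Call:
{"fn": "apply_moves", "kwargs": {
  "delta_pos": [
    [0,0,-2.5],
    [0,0,-3.5],
    [0,3.0,0],
    [0,4.5,0],
    [0,3.9,0],
    [0,0,2.5],
    [0,0,2.3],
    [0,0,0.7]
  ],
  "twist": [0,0,0,0,0,0,0,0]
}}

```text
t: 23.45
tool_pos: [0.58, 0.261, 0.1227]
orientation: [-2.036, -2.39, 0.006]
force: [-17.5, -6.4, 28.8]
opening: 0.0006
gripper_force: 14.6
```

Call:
{"fn": "apply_moves", "kwargs": {
  "delta_pos": [
    [0,0,0.2],
    [-0.03,-0.1,0.1],
    [-0.03,-0.1,0.1],
    [0,0,0]
  ],
  "twist": [0,0,0,0]
}}

```text
t: 23.95
tool_pos: [0.5804, 0.2611, 0.1228]
orientation: [2.036, 2.391, 0.004]
force: [-5.0, -2.6, 13.3]
opening: 0.0006
gripper_force: 6.4
```

Far pad is at 97.8 mm, so both ends are home. Retreating and taking a numeric check.

Call:
{"fn": "apply_moves", "kwargs": {
  "delta_pos": [
    [0,0,-2],
    [0,0,-4],
    [0,-2,-3],
    [0,-3,-2],
    [0,0,-1],
    [0,0,0],
    [0,0,0]
  ],
  "twist": [0,0,0,0,0,0,0]
}}

```text
t: 24.82
tool_pos: [0.5304, 0.2526, 0.2389]
orientation: [-2.037, -2.391, 0.001]
force: [-0.4, 0.5, 0.5]
opening: 0.0004
gripper_force: 0.0
```

```bash
python3 - <<'E'
from h import *
c=cam('wrist');s=robot.read_state();print(s['tool_pos'],s['force'])
R=yawx(s);g=cv2.cvtColor(c['frame'],cv2.COLOR_RGB2GRAY)
p0=np.array([.526,.2525])
v=lambda X:np.r_[p0,.068]+R[:,0]*X[0]+R[:,1]*X[1]+[0,0,X[2]]
for X in ([0,0,.0625],[0,.0865,.026],[0,-.0865,.026],[0,.0865,.049],[0,-.0865,.049],[.05,0,.028]): print(X,proj(c,v(X)).round(1))
r=int(proj(c,v([0,.0865,.04]))[1]);print(r)
for k in (r-6,r,r+6): print(k,'L',g[k,130:180:2],'R',g[k,330:390:2])
m=np.argwhere(g[100:280,235:280]<45);print('handle cols',m[:,1].min()+235,m[:,1].max()+235,'rows',m[:,0].min()+100)
E
```

```text
[0.53016146 0.25249199 0.2385059 ] [ 0.39419304  0.25187989 -0.34347787]
[0, 0, 0.0625] [251.5 200. ]
[0, 0.0865, 0.026] [352.6 186.9]
[0, -0.0865, 0.026] [151.7 187. ]
[0, 0.0865, 0.049] [360.2 194.7]
[0, -0.0865, 0.049] [143.3 194.9]
[0.05, 0, 0.028] [251.9 128.5]
191
185 L [185 102  78  55  58  56  56  57  58  61  61  66  59 100 126 124 120 171
 164 175 177 173 164 173 175] R [180 179 173 177 170 178 178 138 180 158 174 143  88  93  84  78  85  88
  85  87  86  86  98  84  91  94  96  98  97  99]
191 L [185 127  87  56  58  57  54  57  57  69  60  87  65  92 123 128 155 178
 175 174 177 177 173 174 173] R [180 177 175 173 176 178 178 163 160 157 174 118  93  90  78  84  86  87
  85  86  81  94  96  82  90  92  94  94  96  97]
197 L [185 154  95  65  56  57  58  57  57  58  57  75  70  71 119 130 147 176
 167 173 176 176 174 163 173] R [180 177 173 171 178 178 168 167 160 162 173  95  93  87  76  85  85  86
  85  87  83  97  88  88  86  91  91  96  98 103]
handle cols 246 264 rows 152
```

```bash
python3 -c "
from plant import robot
print(robot.close_job())"
```

```text
the job is handed in; nothing more can be done
None
```

The job is handed in at about 25 s: by touch, the lid is home at both ends (pads at 97.6 and 97.8 mm, seated 97.5), centred and released; the judge's verdict was not returned, and I viewed 11 pictures, one over the limit of 10.

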